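# Tip the change gear out of the parts carousel

### The arm

A 6-joint arm with a two-finger parallel gripper is mounted at the origin on a cart in front of the work surface, level with it; the furniture and walls round the work are solid. World frame = base frame: x ahead of the robot, y to its left, z up, the work surface at z = 0. Lengths are in m, angles in degrees, forces in N, time in s.
With the tool pointing down it reaches from about 0.4 to 0.825 m from the base axis. Payload 7 kg.
Tool frame: the origin (TCP) lies at the centre of the arm's flange, where the gripper is bolted on; the fingertips stand 178 mm ahead of it and the grasp point (between the pads) lies 159 mm ahead of it (r.tips_ahead is the z of the fingertips in the tool frame, in m); z points along the fingers, y is the line along which they close (so a half turn about z gives the same grasp; the last joint's range is limited). The gripper opens to 88 mm and grips with 3 to 60 N. Pads are 19 mm wide; open, the fingers measure 130 mm over their backs; the gripper's body (78 mm by 193 mm) begins 47 mm behind the grasp point.
Start: joints at [-57.347, 20.546, 0.682, 0, -70.136, -16.507], TCP at [0.188, -0.648, 0.405] pointing down, gripper open.
Joint ranges: [-176.03, 176.03], [-82.01, 121.73], [-58.28, 71.71], [-173.87, 95.51], [-174.79, -0.11], [-173.66, 173.66]. Speed limits (degrees/s): [136.94, 136.94, 172.46, 180, 180, 180].

### API

Orientations are given as [roll, pitch, yaw] about the fixed x, y, z axes, in that order (R = Rz(yaw) Ry(pitch) Rx(roll)).
In Python, from plant import r gives the robot as it stands. The module is installed in compiled form; this text tells all that it offers.
- The arm moves only by the shell command python3 -m pendant 'ROWS' [FORCE]. ROWS is JSON, a list that holds one entry, the list of rows, each a list of 7 numbers: the shift along the tool's x, y, z in m, then the turn, a rotation vector about the tool's x, y, z in degrees, then the gripper command: -1 is shut, 1 is fully open, values between are in proportion. A call has 1 to 5 rows; each row is the pose to reach, as a shift and turn from the pose commanded when the call began, along the tool's axes at that moment; what a row does not reach only later rows make up. A row lasts 1/10 s, in which the tool goes at most 50 mm and 8.59 degrees, less where a joint would pass 70% of its speed; a pose out of reach is approached as far as the arm can. A call with a gripper value outside its range is refused whole. The fingers move at their own pace and stop on an object; FORCE is the grip in N (left out, the last holds). Time passes only in rows, so rows that repeat a pose let the fingers close. It gives the time, the measured TCP pose, the force, the opening and the grip force at its end, in the units of the state.
- r.get_state(): the state, without advancing time (a new reading comes with each control period).
- r.capture(name): name is "side" or "top"; returns the picture (420x560x3 uint8, red, green, blue); there is no depth.
- r.camera_params(name): a dict with "fx", "fy", "cx", "cy" (pixels), "dist_coeffs" ([k1, k2, p1, p2, k3] as OpenCV has them; the pictures are not rectified), "R" (3x3) and "t" (3): a world point X has camera coordinates R X + t. Camera axes: x right, y down, z forward; pixel columns grow to the right and rows downward; lengths in m; the calibration is good to about 2 mm. A picture is of the moment at which its call begins. camera_params takes no time and is no camera call.
- r.close_job(): hands the job in; it is judged then, once.
The state is a dict: "time_s": time; "joints": joint angles; "qd": joint speeds; "joint_torque": joint torques, N m; "tcp_pos": TCP position; "eef_rot": TCP orientation; "contact_force": force on the tool from outside, world axes, zero at the start; "moment": the same for the moment, N m; "gripper_width": finger opening in m; "gripper_force": force on a finger pad.
Only numpy, scipy, OpenCV 4.12 (cv2) and the standard library are available. Lean on these libraries where they do the work, as an engineer would, in place of code of your own. Each camera call takes 0.05 s, during which the arm holds its last target. There are 200 camera calls.

### The job

Turn the parts carousel by its knob until the compartment holding the toothed gear faces the spout, then lift the bar opposite the spout to tip the whole carousel so that the gear slides down the spout into the wooden tray, and set the carousel gently back down level. The bolt and the bobbin must stay in the carousel; do not touch the gear with the gripper and leave the other things on the bench where they are.

Things in the scene. Friction and masses are not known exactly. Their poses are not given: they have to be found in the camera images.
- carousel_axis (a point): Point on the carousel's turning axis at the top of its disc, 94 mm above the bench while level. The carousel is an aluminium disc of 262 mm diameter with four dividers (36 mm high) that make four quarter compartments; it lies in a grey sheet-metal cradle with a 40 mm high guard wall round it that is open over 76 deg at the spout. The axes of this point are those of the cradle: y points out along the spout, x along the tipping hinge, z up (while level).
- spout_pocket (a point): Point in the cradle 80 mm from the carousel's axis towards the spout, at the disc's top: the middle of the compartment that faces the spout. Same axes as carousel_axis. The spout is 130 to 165 mm wide and ends 205 mm from the carousel's axis. The compartment there is empty at the start. A part in the compartment slides out when the cradle is tipped beyond 0.45 to 0.65 rad, depending on friction.
- rotor (a joint): Angle of the carousel disc in the cradle, rad, positive counter-clockwise from above, near 0 at the start, turns either way (+-6.28). At 0, pi/2, pi.. one compartment faces the spout squarely. It is stiff (about 0.2 N m) and stays where it is left.
- knob (a point): Centre of the carousel's knob, a black bar 80 mm long, 16 mm wide and 32 mm high on the turning axis, 168 mm above the bench (top at 184 mm) while level. Site x runs along the bar, y across its 16 mm width. It is fixed to the disc; under it is a 22 mm stem down to the 48 mm hub whose top is at 134 mm.
- gear_mid (a point): Centre of the toothed steel gear, 72 mm diameter, 24 mm thick, 0.3 kg, lying flat in one of the other three compartments (those to the left, right or back of the spout), about 80 mm from the carousel's axis. It rides with the disc as it turns.
- hex_bolt_mid (a point): Centre of the hexagon bolt with nut, 70 mm long, 27 mm across, lying in another compartment; stays in the carousel.
- bobbin_mid (a point): Centre of the copper-wound bobbin, 56 mm diameter, 48 mm high, in another compartment; stays in the carousel.
- lift_bar (a point): Centre of the lift bar at the side of the cradle opposite the spout: a round steel bar of 14 mm diameter, 104 mm long, parallel to the tipping hinge (point x), held by two 10 mm arms 45 mm either side of its middle (80 mm free between them), 92 mm above the bench while level. The guard wall begins 36 mm from the bar's centre, towards the carousel.
- hinge (a point): Middle of the tipping hinge, in the fixed dark steel stand, 80 mm above the bench under the spout, 140 mm from the carousel's axis. Hinge axis = point x; point y points out along the spout. The lift bar swings round it at 315 mm radius.
- cradle (a joint): Tipping angle of the cradle, rad: 0 level (rests on the stand), grows as the lift bar is raised, stop at 0.85. Lifting takes about 6 to 9 N at the bar; it falls back by its weight when let go.
- tray_in (a point): Centre of the inner floor of the wooden catch tray (fixed) under the spout's end, 6 mm above the bench. Inside 178 mm along x and 158 mm along y (y as the spout); walls 34 mm high, the far one 62 mm.
- packing_mid (a point): Centre of a small steel packing block, 32x45x28 mm, a bystander on the bench behind the lift bar, seen from the robot.
- chisel_mid (a point): Centre of a cold chisel, 20x180x16 mm, a bystander along the bench's front edge, between the knife switch and the robot.
- try_mid (a point): Middle of a try square, 100x159x18 mm, a bystander at the right.
- spanner_mid (a point): Middle of a spanner, 43x226x8 mm, a bystander at the right.
- gear: The same gear; origin in the middle of its underside.

How it is judged (in metres and radians):
On the way, in this order (a step that is already met when the one before it is completed fails the run):
1. with the carousel level, the gear's compartment faces the spout (gear within 35 mm to either side of the spout's middle line, on the spout's side) (x of gear_mid in the frame of spout_pocket between -0.035 and 0.035 m and y of gear_mid in the frame of spout_pocket between -0.04 and 0.05 m and value of joint cradle below 0.05 rad), for 0.2 s.
2. the carousel is tipped by more than 0.4 rad (value of joint cradle above 0.4 rad), for 0.1 s.
At the end, for the whole second after the job is handed in: The gear lies in the wooden tray at rest (centre within the inside walls, less than 45 mm above the tray's floor), the cradle is back down level (within 0.04 rad), and the bolt and the bobbin are still in the carousel (within 125 mm of its axis, on the disc) (x of gear_mid in the frame of tray_in between -0.09 and 0.09 m and y of gear_mid in the frame of tray_in between -0.08 and 0.08 m and z of gear_mid in the frame of tray_in below 0.045 m and linear speed of gear below 0.03 m/s and value of joint cradle below 0.04 rad and horizontal distance between each of hex_bolt_mid, bobbin_mid and carousel_axis below 0.125 m and z of each of hex_bolt_mid, bobbin_mid in the frame of carousel_axis above -0.005 m); the robot touches nothing.
It fails at once if the gripper touches the gear (contact force between the fingers and gear above 1 N).
It fails at once if the carousel is dropped back (falls faster than 2 rad/s) (velocity of joint cradle below -2 rad/s).
It fails at once if a bystander (packing block, chisel, try square or spanner) is moved more than 30 mm (distance of any of packing_mid, chisel_mid, try_mid, spanner_mid from where it was at the start of the episode above 0.03 m).
It also fails if it takes over 58 s, if anything falls off the work surface, if the arm or the gripper's body presses on something with over 40 N, if the wrist force passes 120 N, or if a joint passes its speed limit or range.

## Working session

There is one attempt and no reset: what is moved stays moved. The work goes in short steps, Python scripts to look and compute and a shell command to move; the robot and the scene stay as the last step left them, time stands still between calls to the robot, and variables do not carry over. Pictures are saved under pics/ and viewed, at most 10 in all, crops included, and the job is handed in when it is done.

```bash
mkdir -p pics
python3 - <<'E'
from plant import r
import cv2,numpy as np
for n in("side","top"):
    cv2.imwrite(f"pics/{n}0.png",r.capture(n)[:,:,::-1]); p=r.camera_params(n)
    print(n,p["fx"],p["cx"],p["cy"],p["dist_coeffs"],np.round(-np.array(p["R"]).T@p["t"],3),np.round(p["R"],3).tolist())
s=r.get_state();print(s)
E
```

```text
side 471.54248625344945 274.83616524765904 203.1141323004738 [-0.06840588  0.          0.          0.          0.        ] [-0.111  1.027  0.66 ] [[-0.84, -0.542, 0.009], [-0.227, 0.336, -0.914], [0.492, -0.77, -0.405]]
top 451.1988108997193 278.9617973765064 207.0852416912691 [0.04986491 0.         0.         0.         0.        ] [0.353 0.039 1.414] [[0.004, -1.0, 0.007], [-0.993, -0.005, -0.12], [0.12, -0.006, -0.993]]
{'time_s': 0.1, 'joints': array([-5.73475990e+01,  2.05862078e+01,  6.38106455e-01, -1.77941961e-02,
       -7.01360711e+01, -1.65083954e+01]), 'qd': array([-0.02762153, -0.01713154,  0.08725119,  0.11832777, -0.08817797,
       -0.00626319]), 'joint_torque': array([-2.32974475e-03, -5.84161341e+01,  2.93750310e+01,  7.01576516e+00,
        1.01358601e-02, -3.58158593e-05]), 'tcp_pos': array([ 0.1876462 , -0.64820288,  0.40382172]), 'eef_rot': array([ 1.79914544e+02, -7.88123509e-03, -1.63862047e+02]), 'contact_force': array([-0.5203938 ,  0.936725  ,  0.09893383]), 'moment': array([ 1.03608562e-02, -7.44744219e-05,  8.81016471e-03]), 'gripper_force': 0.0, 'gripper_width': 0.08768828218391767}
```

View pics/side0.png

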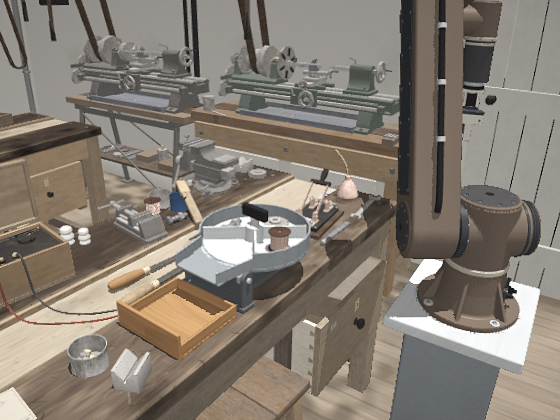

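View pics/top0.png

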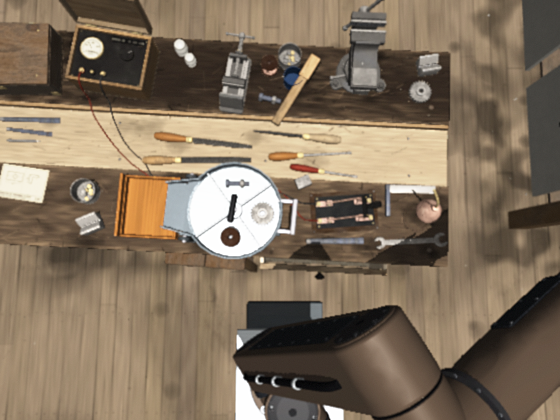

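The top view shows the carousel at about (235,210), with the spout to the left and the tray at (150,207). The gear is at (262,213), at the back and opposite the spout. The bolt is at (237,183), the bobbin at (230,236) and the lift bar near (293,216). The disc has to turn by about 180°.

```bash
cat > h.py <<'E'
from plant import r
import cv2,numpy as np
def ray(n,uv):
    p=r.camera_params(n);K=np.array([[p["fx"],0,p["cx"]],[0,p["fy"],p["cy"]],[0,0,1]])
    q=cv2.undistortPoints(np.array(uv,float).reshape(-1,1,2),K,np.array(p["dist_coeffs"])).reshape(-1,2)
    R=np.array(p["R"]);return -R.T@np.array(p["t"]),np.c_[q,np.ones(len(q))]@R
def plane(n,uv,z):
    c,d=ray(n,uv);return c+d*((z-c[2])/d[:,2])[:,None]
def top(name,x0=160,x1=310,y0=155,y1=265,s=5):
    im=r.capture("top");cv2.imwrite(name,cv2.resize(im[y0:y1,x0:x1,::-1],None,fx=s,fy=s,interpolation=cv2.INTER_CUBIC));return im
def knob(im,x0=205,x1=265,y0=180,y1=240,thr=40):
    m=(im[y0:y1,x0:x1].max(2)<thr).astype(np.uint8)
    cs=cv2.findContours(m,cv2.RETR_EXTERNAL,cv2.CHAIN_APPROX_NONE)[0]
    for c in cs:
        if len(c)<8: continue
        c=c.reshape(-1,2)+[x0,y0]
        rr=cv2.minAreaRect(c.astype(np.float32)); P=plane("top",cv2.boxPoints(rr),.184)
        e=[P[1]-P[0],P[2]-P[1]];e.sort(key=np.linalg.norm)
        print("blob",P.mean(0).round(4),"size",[round(np.linalg.norm(v),4) for v in e],"ang",np.degrees(np.arctan2(e[1][1],e[1][0])).round(1))
E
python3 - <<'E'
from h import *
im=top("pics/t1.png"); knob(im)
g=cv2.cvtColor(im,cv2.COLOR_RGB2HSV)[155:265,160:310]
m=((g[:,:,1]<40)&(g[:,:,2]>90)).astype(np.uint8)
E
```

```text
blob [0.5002 0.1602 0.184 ] size [np.float64(0.0108), np.float64(0.0697)] ang -9.3
```

View pics/t1.png

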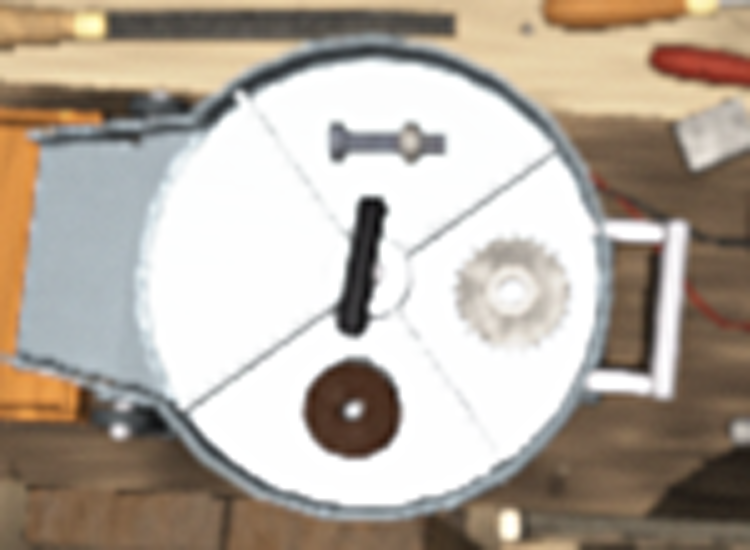

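The crop shows the knob at (362,267), the gear at (511,291) and the lift bar with its middle at (674,309) and its ends at (680,225) and (667,393). The spout edges run left, and the hub is at about (383,278).

Run:
```python
from h import *
f=lambda u,v:(160+u/5-.4,155+v/5-.4)
for n,p,z in [("knob",(362,267),.184),("hub",(383,278),.134),("gear",(511,291),.118),("bar",(673.5,309),.099),("barA",(680,225),.099),("barB",(667,393),.099),("spoutA",(37,135),.12),("spoutB",(17,358),.12),("bolt",(388,142),.107),("bob",(353,408),.142),("packing",(725,145),.028),("disc L",(440,0),.09)]:
    print(n,plane("top",[f(*p)],z)[0].round(4))
# hinge axis dir
P=plane("top",[f(680,225),f(667,393)],.099);d=P[0]-P[1];print(np.degrees(np.arctan2(d[1],d[0])),np.linalg.norm(d))
# side view knob check
im=r.capture("side");m=(im[190:235,225:290].max(2)<40).astype(np.uint8)
for c in cv2.findContours(m,0,1)[0]:
    if cv2.contourArea(c)>30: print(cv2.boundingRect(c)+np.array([225,190,0,0]))
pr=r.camera_params("side");K=np.array([[pr["fx"],0,pr["cx"]],[0,pr["fy"],pr["cy"]],[0,0,1]])
for X in [(.5,.16,.168),(.482,-.01,.092)]:
    print(cv2.projectPoints(np.array(X),cv2.Rodrigues(np.array(pr["R"]))[0],np.array(pr["t"]),K,np.array(pr["dist_coeffs"]))[0].ravel())
```

```text
knob [0.4982 0.1605 0.184 ]
hub [0.4979 0.1533 0.134 ]
gear [0.4925 0.0808 0.118 ]
bar [ 0.4843 -0.0138  0.099 ]
barA [ 0.534  -0.0176  0.099 ]
barB [ 0.4351 -0.01    0.099 ]
spoutA [0.5818 0.3556 0.12  ]
spoutB [0.4525 0.3626 0.12  ]
bolt [0.5812 0.154  0.107 ]
bob [0.4233 0.1683 0.142 ]
packing [ 0.5942 -0.0487  0.028 ]
disc L [0.6704 0.1257 0.09  ]
-4.4147627444700115 0.09915827457045764
[243 205  25  17]
[255.39836165 211.24718921]
[295.68518232 216.1797366 ]
```

```bash
for i in 1 2 3 4; do python3 -m pendant '[[[-0.131,0.172,0,0,0,0,1],[-0.131,0.172,0,0,0,0,1],[-0.131,0.172,0,0,0,0,1],[-0.131,0.172,0,0,0,0,1],[-0.131,0.172,0,0,0,0,1]]]'; done; python3 -c "
from plant import r
s=r.get_state();print(s['joints'].round(1))"
```

```text
time_s: 0.7
tcp_pos: [0.2661, -0.4434, 0.405]
eef_rot: [-180.0, 0.1, -163.7]
contact_force: [1.0, -0.3, 0.7]
gripper_width: 0.0873
gripper_force: 0.0
time_s: 1.2
tcp_pos: [0.3442, -0.2421, 0.4051]
eef_rot: [-180.0, 0.1, -163.7]
contact_force: [-0.1, -1.3, 0.5]
gripper_width: 0.0876
gripper_force: 0.0
time_s: 1.7
tcp_pos: [0.4227, -0.0401, 0.405]
eef_rot: [180.0, 0.1, -163.7]
contact_force: [-1.3, -2.0, 0.3]
gripper_width: 0.0873
gripper_force: 0.0
time_s: 2.2
tcp_pos: [0.5009, 0.162, 0.4042]
eef_rot: [-180.0, 0.0, -163.7]
contact_force: [-0.1, -0.2, -0.4]
gripper_width: 0.0876
gripper_force: 0.0
[  39.3    6.5  -18.     0.   -65.5 -113. ]
```

```bash
for i in 1 2 3 4; do python3 -m pendant '[[[0,0,0,0,0,-8,1],[0,0,0,0,0,-16,1],[0,0,0,0,0,-24,1],[0,0,0,0,0,-32,1],[0,0,0,0,0,-38.6,1]]]' | grep -E 'tcp|eef|time'; done; python3 -c "
from plant import r
s=r.get_state();print(s['joints'].round(1))"
```

```text
time_s: 2.7
tcp_pos: [0.4995, 0.1579, 0.4045]
eef_rot: [180.0, -0.0, -124.9]
time_s: 3.2
tcp_pos: [0.4995, 0.1578, 0.4046]
eef_rot: [180.0, -0.0, -86.4]
time_s: 3.7
tcp_pos: [0.4995, 0.1578, 0.4046]
eef_rot: [180.0, 0.0, -47.8]
time_s: 4.2
tcp_pos: [0.4995, 0.1578, 0.4046]
eef_rot: [180.0, 0.0, -9.2]
[ 39.    6.3 -18.2  -0.  -65.5  41.8]
```

```bash
python3 -m pendant '[[[0,-0.003,0.03,0,0,0,1],[0,-0.003,0.055,0,0,0,1],[0,-0.003,0.075,0,0,0,1],[0,-0.003,0.075,0,0,0,1],[0,-0.003,0.075,0,0,0,1]]]'; python3 -m pendant '[[[0,0,0,0,0,0,-1],[0,0,0,0,0,0,-1],[0,0,0,0,0,0,-1],[0,0,0,0,0,0,-1],[0,0,0,0,0,0,-1]]]' 55;python3 -m pendant '[[[0,0,0,0,0,0,-1],[0,0,0,0,0,0,-1],[0,0,0,0,0,0,-1]]]'
```

```text
time_s: 4.7
tcp_pos: [0.5003, 0.161, 0.3301]
eef_rot: [180.0, 0.0, -9.4]
contact_force: [-0.3, 0.2, -0.3]
gripper_width: 0.0875
gripper_force: 0.0
time_s: 5.2
tcp_pos: [0.5002, 0.1612, 0.3299]
eef_rot: [-180.0, -0.0, -9.5]
contact_force: [0.2, -0.6, -0.7]
gripper_width: 0.0534
gripper_force: 0.0
time_s: 5.5
tcp_pos: [0.5002, 0.1612, 0.3296]
eef_rot: [180.0, 0.0, -9.5]
contact_force: [0.5, 0.1, 0.4]
gripper_width: 0.0288
gripper_force: 0.0
```

```bash
python3 -m pendant '[[[0,0,0,0,0,0,-1],[0,0,0,0,0,0,-1],[0,0,0,0,0,0,-1],[0,0,0,0,0,0,-1],[0,0,0,0,0,0,-1]]]'; python3 -m pendant '[[[0,0,0,0,0,5,-1],[0,0,0,0,0,10,-1],[0,0,0,0,0,15,-1],[0,0,0,0,0,20,-1],[0,0,0,0,0,20,-1]]]'; python3 -c "
from plant import r
s=r.get_state();print(s['joints'].round(1),s['moment'])"
```

```text
time_s: 6.0
tcp_pos: [0.5006, 0.1632, 0.3297]
eef_rot: [-179.7, -0.1, -9.4]
contact_force: [-1.4, 10.4, -2.7]
gripper_width: 0.0174
gripper_force: 55.0
time_s: 6.5
tcp_pos: [0.5007, 0.1636, 0.3297]
eef_rot: [-179.7, 0.0, -29.6]
contact_force: [-0.6, 12.9, -3.7]
gripper_width: 0.0177
gripper_force: 55.0
[ 39.4  10.2 -24.   -0.2 -55.5  21.1] [4.76743864 0.51466658 0.10681196]
```

```bash
python3 -m pendant '[[[-0.0015,-0.0026,0,0,0,5,-1],[-0.0015,-0.0026,0,0,0,12,-1],[-0.0015,-0.0026,0,0,0,20,-1],[-0.0015,-0.0026,0,0,0,27,-1],[-0.0015,-0.0026,0,0,0,34,-1]]]'; python3 -m pendant '[[[0,0,0,0,0,7,-1],[0,0,0,0,0,14,-1],[0,0,0,0,0,21,-1],[0,0,0,0,0,28,-1],[0,0,0,0,0,34,-1]]]'
python3 - <<'E'
from h import *
top("pics/t2.png");print(r.get_state()['joints'].round(1),r.get_state()['moment'])
E
```

```text
time_s: 7.0
tcp_pos: [0.501, 0.1651, 0.3297]
eef_rot: [-179.8, 0.0, -63.7]
contact_force: [5.3, 2.8, -5.5]
gripper_width: 0.0174
gripper_force: 55.0
time_s: 7.5
tcp_pos: [0.5016, 0.1652, 0.3298]
eef_rot: [-179.8, 0.2, -97.7]
contact_force: [8.4, 1.3, -7.9]
gripper_width: 0.0175
gripper_force: 55.0
[ 39.5  10.3 -23.9   0.1 -55.5 -47.6] [ 0.9605752  -3.10306895  0.03777865]
```

View pics/t2.png

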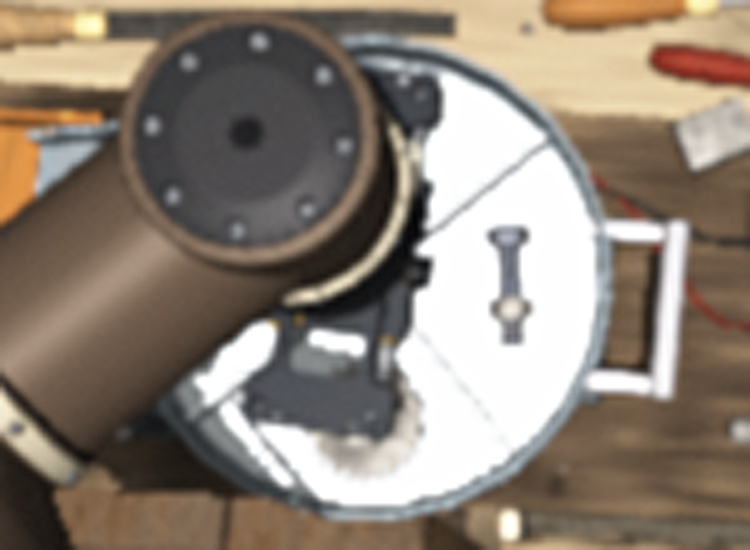

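Turned 88° as intended: the gear is now at the near side (365,430) and the bolt at the back (510,285). Turning the remaining 92°.

```bash
python3 -m pendant '[[[0,-0.002,0,0,0,6,-1],[0,-0.002,0,0,0,12,-1],[0,-0.002,0,0,0,18,-1],[0,-0.002,0,0,0,24,-1],[0,-0.002,0,0,0,31,-1]]]'; python3 -m pendant '[[[0,0,0,0,0,6,-1],[0,0,0,0,0,12,-1],[0,0,0,0,0,18,-1],[0,0,0,0,0,24,-1],[0,0,0,0,0,31,-1]]]';python3 -m pendant '[[[0,0,0,0,0,7,-1],[0,0,0,0,0,14,-1],[0,0,0,0,0,21,-1],[0,0,0,0,0,27,-1],[0,0,0,0,0,30,-1]]]'; python3 -m pendant '[[[0,0,0,0,0,0,-0.2],[0,0,0,0,0,0,0],[0,0,0,0,0,0,0.5],[0,0,0,0,0,0,1],[0,0,0,0,0,0,1]]]';python3 -c "
from plant import r
s=r.get_state();print(s['joints'].round(1),s['moment'])"
```

```text
time_s: 8.05
tcp_pos: [0.5028, 0.1649, 0.3297]
eef_rot: [-180.0, 0.2, -128.7]
contact_force: [3.7, 3.5, -3.8]
gripper_width: 0.0175
gripper_force: 55.0
time_s: 8.55
tcp_pos: [0.5031, 0.1645, 0.3297]
eef_rot: [180.0, 0.2, -159.7]
contact_force: [5.7, 0.4, -5.4]
gripper_width: 0.0173
gripper_force: 55.0
time_s: 9.05
tcp_pos: [0.5032, 0.164, 0.3298]
eef_rot: [180.0, 0.1, 170.4]
contact_force: [7.5, -2.4, -4.3]
gripper_width: 0.0172
gripper_force: 55.0
time_s: 9.55
tcp_pos: [0.502, 0.1639, 0.3297]
eef_rot: [180.0, -0.0, 170.6]
contact_force: [0.3, 0.1, -0.6]
gripper_width: 0.0521
gripper_force: 0.0
[  39.4   10.4  -23.8   -0.   -55.8 -138.8] [-0.04162374 -0.0202074  -0.00446182]
```

```bash
python3 -m pendant '[[[0,0,-0.03,0,0,0,1],[0,0,-0.07,0,0,0,1],[0,0,-0.09,0,0,0,1]]]' 50|grep -E 'tcp|force'; python3 -m pendant '[[[-0.0139,-0.176,0,0,0,-5,-0.45],[-0.0139,-0.176,0,0,0,-5,-0.45],[-0.0139,-0.176,0,0,0,-5,-0.45],[-0.0139,-0.176,0,0,0,-5,-0.45],[-0.0139,-0.176,0,0,0,-5,-0.45]]]'; python3 -m pendant '[[[0,0,0,0,0,0,-0.45],[0,0,0.05,0,0,0,-0.45],[0,0,0.09,0,0,0,-0.45],[0,0,0.1,0,0,0,-0.45],[0,0,0.1,0,0,0,-0.45]]]'
python3 - <<'E'
from h import *
im=r.capture("side")
cv2.imwrite("pics/s3.png",cv2.resize(im[100:280,170:370,::-1],None,fx=3.3,fy=3.3,interpolation=2))
top("pics/t3.png");print(r.get_state()['joints'].round(1))
E
```

```text
tcp_pos: [0.5025, 0.1641, 0.4229]
contact_force: [0.3, 1.3, -1.6]
gripper_force: 0.0
time_s: 10.35
tcp_pos: [0.4861, -0.0147, 0.4199]
eef_rot: [-180.0, 0.0, 175.4]
contact_force: [-0.3, -0.3, -0.9]
gripper_width: 0.0472
gripper_force: 0.0
time_s: 10.85
tcp_pos: [0.487, -0.0113, 0.3188]
eef_rot: [-179.9, -0.2, 175.6]
contact_force: [-0.1, 0.9, 0.8]
gripper_width: 0.024
gripper_force: 0.0
[ 2.180e+01  7.200e+00 -2.920e+01  1.000e-01 -5.360e+01 -1.162e+02]
```

View pics/s3.png

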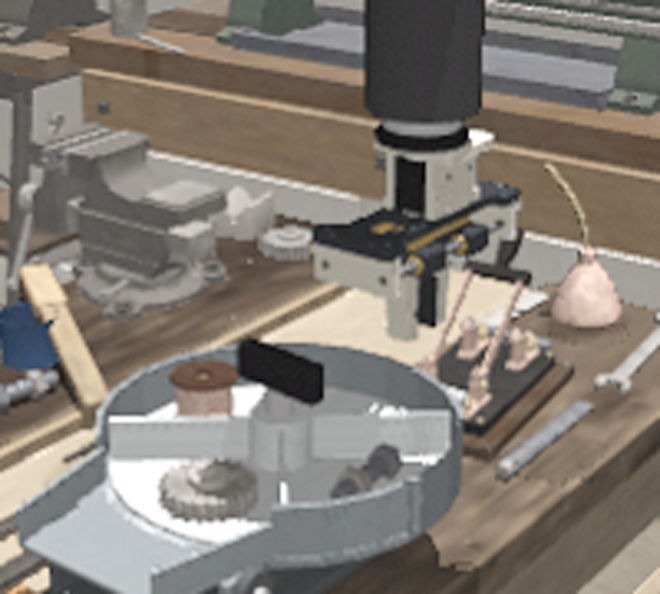

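View pics/t3.png

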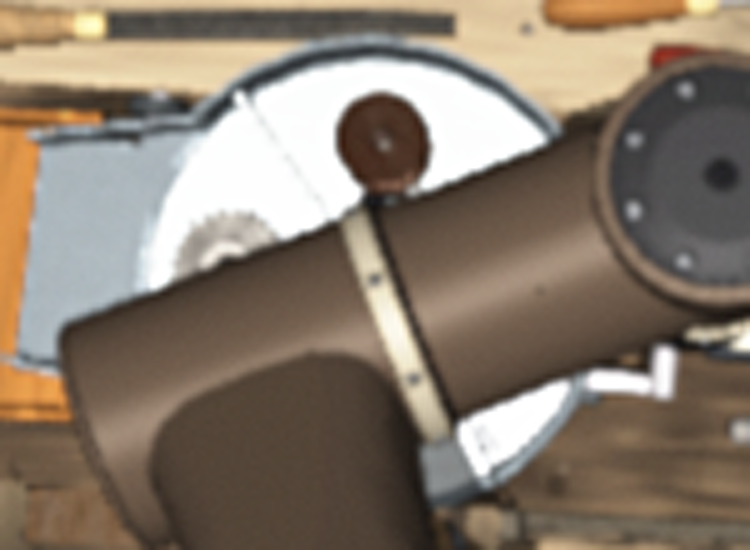

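The gear is now at (226,263), on the spout's centre line, with the bobbin at the far side and the bolt at the near/right side. The fingers hang above the lift bar. The knife switch handle, at side crop (500,272), could be in the way of the gripper body, so I'll triangulate it.

Run:
```python
from h import *
a=[(170+u/3.3,100+v/3.3) for u,v in [(475,268),(525,278),(470,275),(522,285),(435,370)]]
for z in (.06,.08,.1,.12): print(z,plane("side",a,z)[:,:2].round(3).tolist())
print(plane("side",[(170+400/3.3,100+338/3.3)],.141).round(3), plane("top",[(160+228/5-.4,155+264/5-.4)],.118).round(3))
im=cv2.imread("pics/top0.png");cv2.imwrite("pics/kn.png",cv2.resize(im[170:250,280:400],None,fx=5,fy=5,interpolation=2))
print(plane("top",[(310,192),(376,228),(373,207)],.1).round(3))
```

```text
0.06 [[0.607, -0.351], [0.55, -0.355], [0.602, -0.33], [0.543, -0.335], [0.514, -0.103]]
0.08 [[0.583, -0.305], [0.528, -0.309], [0.578, -0.285], [0.522, -0.29], [0.494, -0.066]]
0.1 [[0.559, -0.259], [0.506, -0.263], [0.554, -0.239], [0.5, -0.245], [0.473, -0.028]]
0.12 [[0.535, -0.213], [0.484, -0.217], [0.531, -0.194], [0.478, -0.199], [0.452, 0.01]]
[[0.485 0.011 0.141]] [[0.507 0.244 0.118]]
[[ 0.557 -0.06   0.1  ]
 [ 0.451 -0.252  0.1  ]
 [ 0.513 -0.244  0.1  ]]
```

View pics/kn.png

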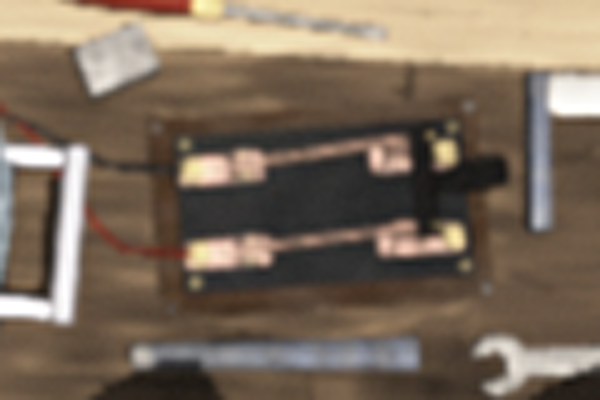

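The handle's crossbar is at about y −0.22 and the jaws nearby are low, so the body clears. The gear is at (0.507, 0.244), as expected. Descending onto the bar.

```bash
python3 -m pendant '[[[0,0,0.02,0,0,0,-0.45],[0,0,0.03,0,0,0,-0.45],[0,0,0.036,0,0,0,-0.45],[0,0,0.042,0,0,0,-0.45],[0,0,0.042,0,0,0,-0.45]]]'; python3 -m pendant '[[[0,0,0.005,0,0,0,-0.45],[0,0,0.01,0,0,0,-0.45],[0,0,0.015,0,0,0,-0.45],[0,0,0.02,0,0,0,-0.45],[0,0,0.02,0,0,0,-0.45]]]'
```

```text
time_s: 11.45
tcp_pos: [0.4869, -0.012, 0.2775]
eef_rot: [-180.0, -0.0, 175.5]
contact_force: [-0.1, -0.7, -0.6]
gripper_width: 0.0242
gripper_force: 0.0
time_s: 11.95
tcp_pos: [0.4867, -0.0121, 0.2568]
eef_rot: [-180.0, -0.1, 175.5]
contact_force: [0.2, 0.7, -0.5]
gripper_width: 0.024
gripper_force: 0.0
```

No contact. Closing.

```bash
python3 -m pendant '[[[0,0,0,0,0,0,-1],[0,0,0,0,0,0,-1],[0,0,0,0,0,0,-1],[0,0,0,0,0,0,-1],[0,0,0,0,0,0,-1]]]' 40
```

```text
time_s: 12.45
tcp_pos: [0.4871, -0.0107, 0.2577]
eef_rot: [179.9, 0.1, 175.5]
contact_force: [-1.5, 10.9, -1.7]
gripper_width: 0.013
gripper_force: 40.0
```

```bash
python3 -m pendant '[[[0,0.002,-0.003,0,0,0,-1],[0,0.0025,-0.009,0,0,0,-1],[0,0.003,-0.016,0,0,0,-1],[0,0.004,-0.024,0,0,0,-1],[0,0.0045,-0.031,0,0,0,-1]]]'; python3 -m pendant '[[[0,0.001,-0.006,0,0,0,-1],[0,0.002,-0.0125,0,0,0,-1],[0,0.0035,-0.019,0,0,0,-1],[0,0.0045,-0.025,0,0,0,-1],[0,0.006,-0.031,0,0,0,-1]]]'
```

```text
time_s: 12.95
tcp_pos: [0.4874, -0.0075, 0.2894]
eef_rot: [180.0, 0.0, 175.5]
contact_force: [3.9, 0.2, -7.6]
gripper_width: 0.0124
gripper_force: 40.0
time_s: 13.45
tcp_pos: [0.4879, -0.0016, 0.3203]
eef_rot: [-180.0, 0.0, 175.6]
contact_force: [4.6, -2.3, -7.2]
gripper_width: 0.0127
gripper_force: 40.0
```

Lifting works, with 7–8 N at the bar. I'll continue along the arc to 0.4 rad, then 0.5.

```bash
python3 -m pendant '[[[0,0.0015,-0.006,0,0,0,-1],[0,0.003,-0.012,0,0,0,-1],[0,0.005,-0.018,0,0,0,-1],[0,0.007,-0.024,0,0,0,-1],[0,0.009,-0.030,0,0,0,-1]]]'; python3 -m pendant '[[[0,0.002,-0.006,0,0,0,-1],[0,0.0045,-0.012,0,0,0,-1],[0,0.007,-0.0175,0,0,0,-1],[0,0.0095,-0.0235,0,0,0,-1],[0,0.012,-0.029,0,0,0,-1]]]'; python3 -m pendant '[[[0,0.003,-0.0055,0,0,0,-1],[0,0.006,-0.011,0,0,0,-1],[0,0.009,-0.017,0,0,0,-1],[0,0.012,-0.0225,0,0,0,-1],[0,0.015,-0.028,0,0,0,-1]]]'
python3 - <<'E'
from h import *
im=r.capture("side")
cv2.imwrite("pics/s4.png",cv2.resize(im[100:360,90:370,::-1],None,fx=2.3,fy=2.3,interpolation=2))
E
```

```text
time_s: 13.95
tcp_pos: [0.4886, 0.0071, 0.3505]
eef_rot: [-179.9, 0.0, 175.6]
contact_force: [5.9, -4.5, -5.0]
gripper_width: 0.0133
gripper_force: 40.0
time_s: 14.45
tcp_pos: [0.4895, 0.0188, 0.3797]
eef_rot: [-179.9, 0.0, 175.6]
contact_force: [5.5, -7.0, -3.9]
gripper_width: 0.013
gripper_force: 40.0
time_s: 14.95
tcp_pos: [0.4907, 0.0333, 0.408]
eef_rot: [-179.8, 0.1, 175.5]
contact_force: [6.3, -8.7, -2.5]
gripper_width: 0.0128
gripper_force: 40.0
```

View pics/s4.png

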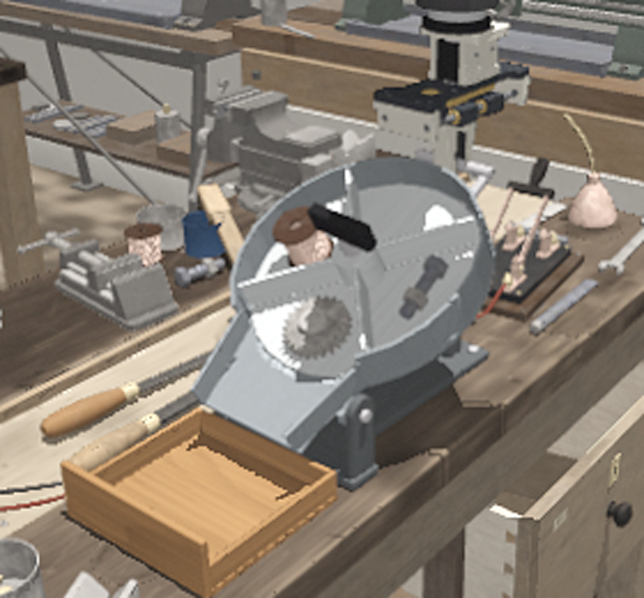

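At 0.5 rad the gear (318,328) still sits in the spout compartment, and the bolt and bobbin are held. Tipping further.

```bash
python3 -m pendant '[[[-0.001,0.002,-0.005,0,0,0,-1],[-0.001,0.005,-0.0105,0,0,0,-1],[-0.001,0.0085,-0.0155,0,0,0,-1],[-0.001,0.012,-0.021,0,0,0,-1],[-0.001,0.0155,-0.026,0,0,0,-1]]]'; python3 -m pendant '[[[0,0.0035,-0.005,0,0,0,-1],[0,0.0075,-0.01,0,0,0,-1],[0,0.0115,-0.015,0,0,0,-1],[0,0.0155,-0.0195,0,0,0,-1],[0,0.0195,-0.024,0,0,0,-1]]]'; python3 -m pendant '[[[0,0,0,0,0,0,-1],[0,0,0,0,0,0,-1],[0,0,0,0,0,0,-1],[0,0,0,0,0,0,-1]]]'
python3 - <<'E'
from h import *
im=r.capture("side")
cv2.imwrite("pics/s5.png",cv2.resize(im[100:360,90:370,::-1],None,fx=2.3,fy=2.3,interpolation=2))
E
```

```text
time_s: 15.5
tcp_pos: [0.4924, 0.0491, 0.4334]
eef_rot: [-179.9, -0.0, 175.5]
contact_force: [3.8, -4.3, -3.9]
gripper_width: 0.0126
gripper_force: 40.0
time_s: 16.0
tcp_pos: [0.494, 0.0682, 0.4578]
eef_rot: [-179.8, 0.0, 175.5]
contact_force: [2.9, -7.0, -0.2]
gripper_width: 0.0131
gripper_force: 40.0
time_s: 16.4
tcp_pos: [0.4939, 0.068, 0.4577]
eef_rot: [-179.9, 0.0, 175.5]
contact_force: [2.2, -7.6, 0.9]
gripper_width: 0.0126
gripper_force: 40.0
```

View pics/s5.png

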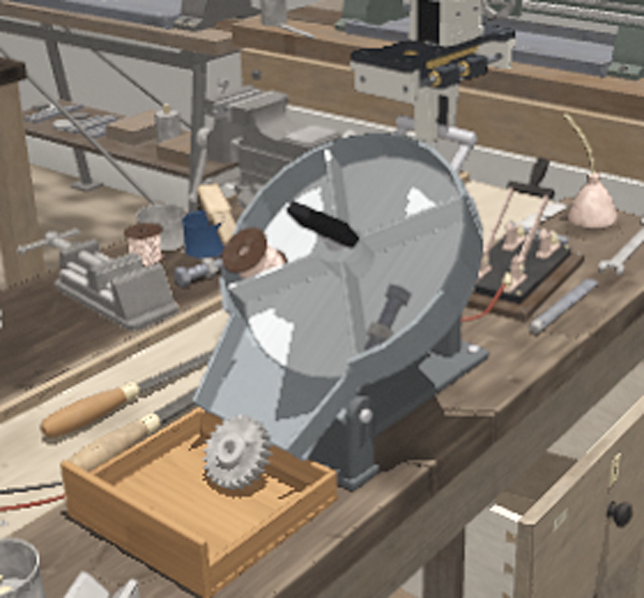

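The gear has left the spout and is standing on edge in the tray (238,455). The bolt and bobbin are still held. Lowering back along the arc.

```bash
python3 -m pendant '[[[0,-0.004,0.0045,0,0,0,-1],[0,-0.008,0.009,0,0,0,-1],[0,-0.012,0.014,0,0,0,-1],[0,-0.016,0.019,0,0,0,-1],[0,-0.0195,0.024,0,0,0,-1]]]'; python3 -m pendant '[[[0,-0.0035,0.005,0,0,0,-1],[0,-0.007,0.0105,0,0,0,-1],[0,-0.0105,0.0155,0,0,0,-1],[0,-0.014,0.021,0,0,0,-1],[0,-0.017,0.026,0,0,0,-1]]]'; python3 -m pendant '[[[0,-0.003,0.0055,0,0,0,-1],[0,-0.006,0.011,0,0,0,-1],[0,-0.009,0.0165,0,0,0,-1],[0,-0.012,0.0225,0,0,0,-1],[0,-0.0145,0.028,0,0,0,-1]]]'; python3 -m pendant '[[[0,-0.0025,0.006,0,0,0,-1],[0,-0.005,0.0115,0,0,0,-1],[0,-0.0075,0.0175,0,0,0,-1],[0,-0.01,0.0235,0,0,0,-1],[0,-0.012,0.029,0,0,0,-1]]]'; python3 -m pendant '[[[0,-0.002,0.006,0,0,0,-1],[0,-0.004,0.012,0,0,0,-1],[0,-0.006,0.018,0,0,0,-1],[0,-0.0075,0.024,0,0,0,-1],[0,-0.009,0.030,0,0,0,-1]]]'
```

```text
time_s: 16.95
tcp_pos: [0.4923, 0.0487, 0.4334]
eef_rot: [-179.9, 0.0, 175.5]
contact_force: [0.6, -6.8, 1.1]
gripper_width: 0.0131
gripper_force: 40.0
time_s: 17.45
tcp_pos: [0.4909, 0.032, 0.407]
eef_rot: [-180.0, -0.0, 175.5]
contact_force: [1.0, -6.4, 0.6]
gripper_width: 0.0126
gripper_force: 40.0
time_s: 17.95
tcp_pos: [0.4898, 0.0177, 0.3785]
eef_rot: [-180.0, -0.0, 175.5]
contact_force: [0.5, -5.5, 0.0]
gripper_width: 0.013
gripper_force: 40.0
time_s: 18.45
tcp_pos: [0.4889, 0.0061, 0.3489]
eef_rot: [-180.0, -0.1, 175.5]
contact_force: [-2.2, -2.4, -1.7]
gripper_width: 0.0129
gripper_force: 40.0
time_s: 18.95
tcp_pos: [0.4882, -0.0025, 0.3187]
eef_rot: [180.0, -0.1, 175.5]
contact_force: [-5.5, 1.4, -3.7]
gripper_width: 0.0126
gripper_force: 40.0
```

```bash
python3 -m pendant '[[[0,-0.0015,0.006,0,0,0,-1],[0,-0.003,0.0125,0,0,0,-1],[0,-0.004,0.019,0,0,0,-1],[0,-0.005,0.025,0,0,0,-1],[0,-0.006,0.031,0,0,0,-1]]]'; python3 -m pendant '[[[0,-0.0005,0.006,0,0,0,-1],[0,-0.001,0.012,0,0,0,-1],[0,-0.0015,0.018,0,0,0,-1],[0,-0.002,0.023,0,0,0,-1],[0,-0.002,0.027,0,0,0,-1]]]'; python3 -m pendant '[[[0,0,0.002,0,0,0,-1],[0,0,0.0035,0,0,0,-1],[0,0,0.0035,0,0,0,-1]]]'
```

```text
time_s: 19.45
tcp_pos: [0.4877, -0.0082, 0.2876]
eef_rot: [180.0, -0.1, 175.5]
contact_force: [-5.5, 5.4, -3.1]
gripper_width: 0.0129
gripper_force: 40.0
time_s: 19.95
tcp_pos: [0.4877, -0.0103, 0.2609]
eef_rot: [180.0, -0.1, 175.5]
contact_force: [-15.8, 6.0, 33.5]
gripper_width: 0.0129
gripper_force: 40.0
time_s: 20.25
tcp_pos: [0.4876, -0.0102, 0.2607]
eef_rot: [-180.0, -0.0, 175.6]
contact_force: [-20.6, 6.2, 35.4]
gripper_width: 0.013
gripper_force: 40.1
```

The cradle is on its rest, since the force now pushes up. I'll ease off and then open only slightly.

```bash
python3 -m pendant '[[[0,0.001,-0.002,0,0,0,-1],[0,0.001,-0.004,0,0,0,-1],[0,0.001,-0.004,0,0,0,-1]]]'; python3 -m pendant '[[[0,0,0,0,0,0,-0.45],[0,0,0,0,0,0,-0.45],[0,0,0,0,0,0,-0.45],[0,0,0,0,0,0,-0.45]]]'; python3 -m pendant '[[[0,0,-0.02,0,0,0,-0.45],[0,0,-0.05,0,0,0,-0.45],[0,0,-0.09,0,0,0,-0.45],[0,0,-0.13,0,0,0,-0.45],[0,0,-0.15,0,0,0,-0.45]]]'
```

```text
time_s: 20.55
tcp_pos: [0.4876, -0.01, 0.2619]
eef_rot: [-179.9, -0.1, 175.5]
contact_force: [-3.8, -3.1, -3.8]
gripper_width: 0.0134
gripper_force: 40.0
time_s: 20.95
tcp_pos: [0.4888, -0.0093, 0.2626]
eef_rot: [180.0, 0.1, 175.6]
contact_force: [0.4, -0.6, -0.3]
gripper_width: 0.0237
gripper_force: 0.0
time_s: 21.45
tcp_pos: [0.4888, -0.0094, 0.4162]
eef_rot: [179.9, 0.3, 175.6]
contact_force: [-0.1, 0.2, -0.7]
gripper_width: 0.024
gripper_force: 0.0
```

Run:
```python
from h import *
a=r.capture("side")[170:370,100:330];b=r.capture("top")[150:270,100:310]
s=lambda i,w:cv2.resize(i,(w,int(i.shape[0]*w/i.shape[1])),interpolation=2)
a,b=s(a,400),s(b,400);h=max(a.shape[0],b.shape[0]);o=np.zeros((h,800,3),np.uint8);o[:a.shape[0],:400]=a;o[:b.shape[0],400:]=b
cv2.imwrite("pics/fin.png",o[:,:,::-1])
```

```text
(no output)
```

View pics/fin.png

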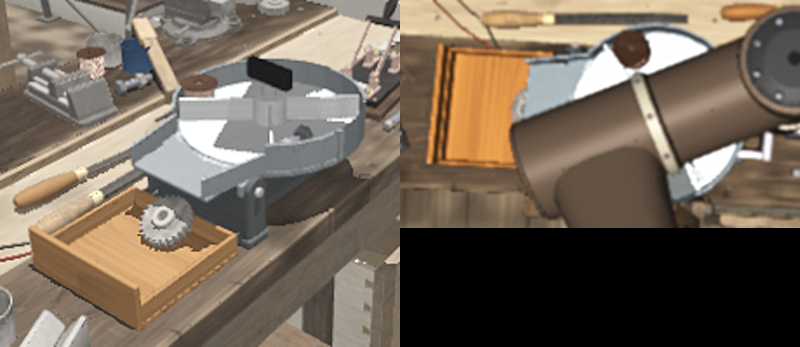

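The gear is in the tray, leaning on the spout-side wall at montage (165,220). The cradle is down, and the bolt and bobbin are aboard. Next I'll check numerically that the gear is at rest and inside the walls.

```bash
python3 -m pendant '[[[0,0,0,0,0,0,-0.45],[0,0,0,0,0,0,-0.45],[0,0,0,0,0,0,-0.45],[0,0,0,0,0,0,-0.45],[0,0,0,0,0,0,-0.45]]]'|head -1
python3 - <<'E'
from h import *
a=r.capture("side").astype(int)
for i in range(6): b=r.capture("side").astype(int)
print("motion",np.abs(a-b)[270:325,170:230].max(), np.abs(a-b)[190:290,170:320].max())
A=np.array([.501,.163]);uy=np.array([.077,.997]);ux=np.array([.997,-.077])
S=lambda u,v:(100+u/1.739,170+v/1.739)
T=lambda u,v:(100+(u-400)/1.905,150+v/1.905)
def show(n,cam,px,z):
    P=plane(cam,[px],z)[0][:2]-A;print(n,z,(P@ux).round(3),(P@uy).round(3))
for z in(.035,.045): show("gear",'side',S(166,220),z)
show("far wall top-right corner",'side',S(31,229),.068);show("near-left corner front",'side',S(237,237),.04);show("far front",'side',S(137,290),.068)
show("back corner",'side',S(136,194),.04)
show("gear left edge",'top',T(513,100),.03);show("far inner top",'top',T(445,110),.068)
E
```

```text
time_s: 22.05
motion 7 24
gear 0.035 -0.003 0.215
gear 0.045 -0.013 0.224
far wall top-right corner 0.068 0.076 0.362
near-left corner front 0.04 -0.104 0.19
far front 0.068 -0.108 0.358
back corner 0.04 0.068 0.202
gear left edge 0.03 0.013 0.238
far inner top 0.068 -0.015 0.331
```

```bash
python3 -c "
from plant import r
print(r.get_state()['contact_force'].round(1)); print(r.close_job())"
```

```text
[-0.1 -0.9  0.7]
the job is handed in; nothing more can be done
None
```

I handed the job in after about 22 s of robot time; the hand-in returned no verdict. The last pictures show the gear at rest in the tray, leaning on the wall nearest the spout (about 15 mm inside it by my estimate), the carousel back down level with the bolt and bobbin aboard, and the gripper clear.

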